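# Fix the key box down and hold its bayonet cap half-way

## Task

Fix the blue box to the shelf: push the captive screw knob on its foot all the way in, then turn it clockwise to its stop. Then take the twist cap out of the glass tray, set its lugs into the slots of the box's neck, press it flush against the spring and twist it clockwise to the half-way ribs, never as far as the lock click. Leave the cradle, cup and fob where they are, and finish still gripping the cap there, pressed flush on the neck, so that I can check the seal before it is locked.

Things in the scene. Friction and masses are not known exactly. Their poses are not given: they have to be found in the camera images.
- box: translucent blue plastic box, fixed, 104 (x) x 76 (y) x 50 mm, with a round grey neck (radius 34 mm) on top, rim 80 mm above the shelf. Origin: on the neck's vertical axis at shelf height; z up. A grey foot 8 mm thick, 56 mm wide, sticks out 97 mm on the -y side and carries the captive screw, 105 mm from the neck axis
- neck_rim (a point): centre of the neck's mouth at rim height; axes as the box. Mouth radius 19 mm, in a lip 6 mm thick, with two opposite slots along the box's +x and -x, 14 mm wide, reaching to radius 25.5 mm, which is the bore's radius below the lip. A sprung steel follower in the bore pushes the cap up with 4 to 7 N
- half_mark: the half-way marks: two black ribs (12 x 4 mm, 4 mm high) opposite each other on the neck's rim, radius 31 to 43 mm. Origin as the box's; its x axis runs through both ribs: the slots' line turned 50 degrees clockwise seen from above. The cap is half-way when its grip bar points at the ribs (within about 10 degrees)
- lock_mark: the lock position: two small black round studs opposite each other on the neck's rim, radius 36 mm, where a spring plunger clicks. Origin as the box's; its x axis runs through both studs: the slots' line turned 100 degrees clockwise seen from above. The cap's bar must stay at least 20 degrees short of it
- cap: white plastic twist cap, about 70 g, loose, upright in the tray. Origin: centre of its underside; z up. Stem radius 16.5, height 0 to 15.5 mm; two lugs at its foot along +x and -x, 10 mm wide, 6 high, reaching 23 mm from the axis; flange radius 29, height 15.5 to 21.5. In the neck with the flange flush on the rim the origin is 64.5 mm above the shelf; let go, the spring lifts it 3.5 mm
- cap_bar (a point): centre of the top of the cap's grip bar, 47.5 mm above the cap's underside; the bar runs along x, right above the lugs, 56 mm long, 14 mm wide, 26 mm high over the flange. Either way round fits the slots. Once pressed down in the slots the cap turns clockwise (seen from above) about 100 degrees to a stop; it cannot turn the other way
- tray: small square glass tray, loose, 120 x 120 mm, 14 mm high, floor and walls 5 mm thick; origin centre of its underside
- knob_top (a point): centre of the top of the captive screw's black knob: a grip bar 36 mm long along this point's x axis, 12 mm wide, 24 mm high, on a disc of radius 17 mm; the top is 66 mm above the shelf when not pressed; z up
- screw_press (a joint): how far the screw is pushed down, m: 0 out, 0.005 fully in; moves stiffly (about 5 N) and stays where it is left
- screw_turn (a joint): turn of the screw knob, rad, growing clockwise seen from above: starts between 0 and 0.3, stop at 1.2; stays where it is left. It counts only if the knob was pushed in before it is turned
- cradle: cream ceramic charging cradle, loose, 85 x 100 mm foot with a back 98 mm high; a bystander; origin centre of its underside
- coin_cup: stainless steel coin cup, loose, radius 36 mm, 70 mm high; a bystander; origin centre of its underside
- fob: black plastic car fob, loose, 66 x 38 x 14 mm; a bystander; origin centre of its underside
There are look-alikes about, which are no part of the job. What is shaped like the box but brown or orange is not meant.

How it is judged (in metres and radians):
On the way, in this order (a step that is already met when the one before it is completed fails the run):
1. the screw knob is pushed in before it is turned (value of joint screw_press above 0.0035 m and value of joint screw_turn below 0.6 rad), for 0.1 s.
2. the pushed-in knob is turned clockwise to its stop (value of joint screw_press above 0.0035 m and value of joint screw_turn above 1.05 rad), for 0.1 s.
3. the cap is in the neck with its lugs in the slots, pressed down (z of cap in the frame of box below 0.0672 m and horizontal distance between cap and box below 0.004 m and angle between the x axis of cap and the x axis of box, either way round below 0.4 rad).
At the end, for the whole second after the job is handed in: Screw in (3.5 of 5 mm or more) and turned to its stop (1.05 of 1.2 rad or more); cap upright in the neck, within 4 mm of its axis and 2 mm of flush (let go, it rises 3.5 mm), bar within 12 degrees of the half-way ribs, at rest, fingers holding it with over 2 N (all of step 2 and z of cap in the frame of box between 0.062 and 0.0665 m and horizontal distance between cap and box below 0.004 m and angle between cap's own z axis and vertical below 0.08 rad and angle between the x axis of cap and the x axis of half_mark, either way round below 0.21 rad and contact force between the fingers and cap above 2 N and linear speed of cap below 0.02 m/s); the arm keeps its last pose, push and grip.
It fails at once if the inserted cap is twisted as far as the lock click (angle between the x axis of cap and the x axis of lock_mark, either way round below 0.25 rad and z of cap in the frame of box below 0.07 m and horizontal distance between cap and box below 0.006 m).
It fails at once if the cradle, coin cup or fob is disturbed (3 cm) (distance of any of cradle, coin_cup, fob from where it was at the start of the episode above 0.03 m).
It also fails if it takes over 54 s, if anything falls off the work surface, if the arm or the gripper's body presses on something with over 40 N, if the wrist force passes 120 N, or if a joint passes its speed limit or range.

## Robot

A 6-joint arm with a two-finger parallel gripper is mounted at the origin on the work surface. World frame = base frame: x ahead of the robot, y to its left, z up, the work surface at z = 0. Lengths are in mm, angles in rad, forces in N, time in s.
With the tool pointing down it reaches from about 275 to 1000 mm from the base axis. Payload 8.4 kg.
Tool frame: the origin (TCP) lies on the mounting face of the last link; the fingertips stand 173 mm ahead of it and the grasp point (between the pads) lies 155 mm ahead of it; z points along the fingers, y is the line along which they close (so a half turn about z gives the same grasp; the last joint's range is limited). The gripper opens to 85 mm and grips with 20 to 120 N. Pads are 22 mm wide; open, the fingers measure 114 mm over their backs; the gripper's body (76 mm by 85 mm) begins 54 mm behind the grasp point. The pads swing forward as they close: fully open they stand 13 mm farther back than shut.
Start: joints at [1.188, 0.353, 1.633, -0, 1.155, -0.002], TCP at [232.289, 580.234, 404.681] pointing down, gripper open.
Joint ranges: [-2.63, 2.63], [-0.92, 2.1], [0.06, 2.66], [-1.3, 4.44], [0, 2.69], [-3.02, 3.02]. Speed limits (rad/s): [2.22, 2.22, 2.79, 3.14, 3.14, 3.14].

## Interface

Orientations are given as [roll, pitch, yaw] about the fixed x, y, z axes, in that order (R = Rz(yaw) Ry(pitch) Rx(roll)).
In Python, from rig import r gives the robot as it stands.
- The arm moves only by the tool apply_moves, never from a script. Its argument "deltas" is a list of rows, each an object with "claw": the gripper command: -1 is fully open, 1 is shut, values between are in proportion; "delta_pos": the shift along the tool's x, y, z in cm, a list of three; "yaw": the turn about the tool's z in rad. In form: [{"claw": claw, "delta_pos": [tx, ty, tz], "yaw": yaw}, ...]. A call has 1 to 8 rows; each row shifts and turns the commanded pose from where the row before left it, along the tool's axes as they then stand; what a row does not reach is not made up. A row lasts 1/8 s, in which the tool goes at most 62.5 mm and 10.7 degrees, less where a joint would pass 70% of its speed; a pose out of reach is approached as far as the arm can. A call with a gripper value outside its range is refused whole. The fingers move at their own pace and stop on an object; "grip_force" is the grip in N (left out, the last holds). Time passes only in rows, so rows that do not move let the fingers close. It gives the time, the measured TCP pose, the force, the opening and the grip force at its end, in the units of the state.
- r.sense(): the state, without advancing time (a new reading comes with each control period).
- r.grab_frame(name): name is "scene" or "top" or "wrist"; returns a dict with "img" (480x640x3 uint8, blue, green, red), "z_map" (480x640 float32, mm along the optical axis (not along the pixel's ray), 0 where there is no reading), "fx", "fy", "cx", "cy" (pixels), "eye" and "rotation" of the camera in the world; the wrist camera has in their place "T_tool_cam" (4x4, takes a point from camera to tool coordinates, whose origin is the TCP and whose axes are the flange's). Camera axes: x right, y up, looking along -z (the intrinsics and any distortion apply to the point x, -y, -z); pixel columns grow to the right and rows downward; lengths in mm; the calibration is good to about 2 mm. The wrist camera is an equidistant fisheye: a pixel r from the principal point sees the ray r / f radians off the axis. A picture is of the moment at which its call begins: read the wrist's pose just before it.
- r.sign_off(): hands the job in; it is judged then, once.
The state is a dict: "clock": time; "qpos": joint angles; "qvel": joint speeds; "joint_efforts": joint torques, N m; "eef_pos": TCP position; "tcp_rot": TCP orientation; "contact_force": force on the tool from outside, world axes, zero at the start; "wrist_torque": the same for the moment, N m; "opening": opening from 0.0 (shut) to 1.0 (fully open); "grasp_force": force on a finger pad.
Only numpy, scipy, OpenCV 4.12 (cv2) and the standard library are available. Lean on these libraries where they do the work, as an engineer would, in place of code of your own. Each camera call takes 0.05 s, during which the arm holds its last target. There are 200 camera calls.

## Working session

There is one attempt and no reset: what is moved stays moved. The work goes in short steps, Python scripts to look and compute and a tool call to move; the robot and the scene stay as the last step left them, time stands still between calls to the robot, and variables do not carry over. Pictures are saved under pics/ and viewed, at most 10 in all, crops included, and the job is handed in when it is done.

Besides the shell and the picture viewer there is one more tool, called after ">>>" as name([rows], argument=value, ...), one row to a line, values as JSON. apply_moves: Moves the arm, as the interface text tells. Its arguments: {"type":"object","properties":{"deltas":{"type":"array"},"grip_force":{"type":"number"}},"required":["deltas"]}

```bash
mkdir -p pics
cat > h.py <<'E'
import numpy as np,cv2,pickle
from rig import r
def grab(n):
    s=r.sense(); f=r.grab_frame(n); f['s']=s; pickle.dump(f,open(f'pics/{n}.pkl','wb')); return f
def load(n): return pickle.load(open(f'pics/{n}.pkl','rb'))
def ray(f,u,v):
    d=np.array([(u-f['cx'])/f['fx'],-(v-f['cy'])/f['fy'],-1.0])
    return np.array(f['eye']),np.array(f['rotation'])@d
def plane(f,u,v,z):
    e,d=ray(f,u,v); return e+d*(z-e[2])/d[2]
def pts(f):
    v,u=np.mgrid[:480,:640]; z=f['z_map']
    c=np.stack([(u-f['cx'])/f['fx']*z,-(v-f['cy'])/f['fy']*z,-z],-1)
    P=c@np.array(f['rotation']).T+np.array(f['eye']); P[z==0]=np.nan; return P
E
python3 - <<'E'
from h import *
for n in('scene','top'):
    f=grab(n); cv2.imwrite(f'pics/{n}.png',f['img']); print(n,{k:v for k,v in f.items() if k not in('img','z_map','s')})
f=grab('wrist'); print({k:v for k,v in f.items() if k not in('img','z_map')})
E
```

```text
scene {'fx': 558.0792960589986, 'fy': 558.0792960589986, 'cx': 318.9923857635447, 'cy': 249.58608627784105, 'eye': array([1302.3199863 ,  451.49425076,  703.8688739 ]), 'rotation': array([ 0.97635867, -0.01864038,  2.14039294])}
top {'fx': 535.1110134605103, 'fy': 535.1110134605103, 'cx': 319.16802393864106, 'cy': 241.728518785525, 'eye': array([ 434.76369487,  -38.36021781, 1140.11532325]), 'rotation': array([ 0.11452991,  0.03058526, -1.54623094])}
{'fx': 371.64829954431775, 'fy': 371.64829954431775, 'cx': 314.96869939388887, 'cy': 242.51114560312033, 'T_tool_cam': array([[-3.84869954e-04,  9.60735268e-01,  2.77466389e-01,
         7.09931975e+01],
       [ 9.99999778e-01,  5.20926464e-04, -4.16636256e-04,
         3.56538889e-01],
       [-5.44816730e-04,  2.77466167e-01, -9.60735255e-01,
         2.98572800e+01],
       [ 0.00000000e+00,  0.00000000e+00,  0.00000000e+00,
         1.00000000e+00]]), 's': {'clock': 0.1, 'qpos': array([ 1.18760899e+00,  3.53596214e-01,  1.63402226e+00,  3.47762839e-05,
        1.15519792e+00, -2.37412468e-03]), 'qvel': array([-0.00177636, -0.00132082, -0.00083455, -0.00042891,  0.00056935,
        0.0004408 ]), 'joint_efforts': array([ 1.38588330e-03, -6.06358194e+01, -3.42819607e+01,  1.40782358e-04,
        3.84333267e-03, -3.78896743e-06]), 'eef_pos': array([232.20494916, 580.05545197, 404.04185142]), 'tcp_rot': array([-3.14036899e+00, -3.47039564e-05,  2.76076536e+00]), 'contact_force': array([0.11975379, 0.13460338, 0.34496812]), 'wrist_torque': array([-0.00346005,  0.00387908,  0.00359116]), 'grasp_force': 0.0, 'opening': 1.0010129161507897}}
```

View pics/top.png

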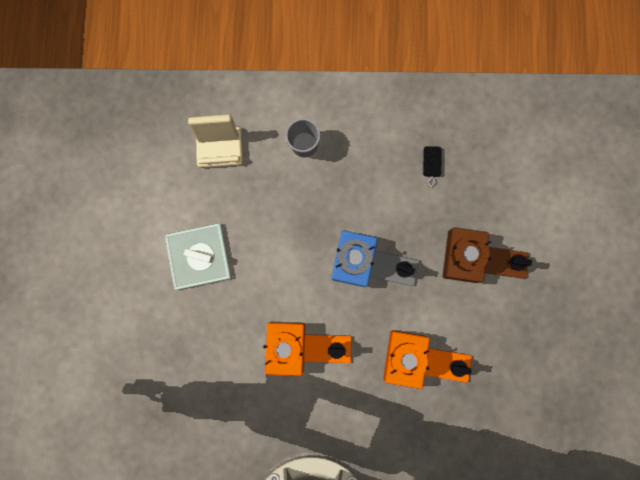

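View pics/scene.png

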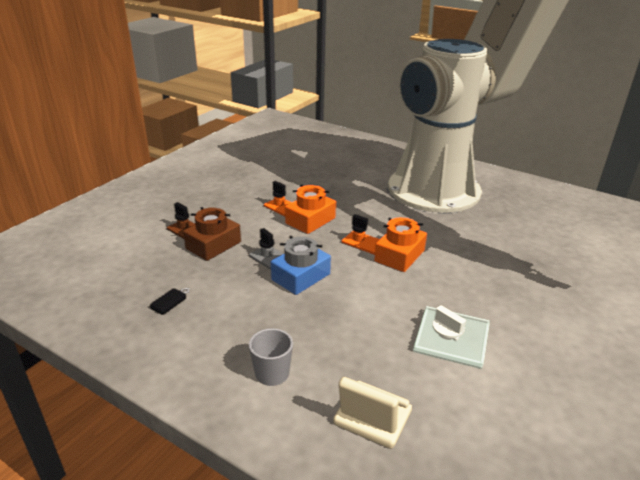

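The top view shows four box-shaped things: blue (357,258), brown (470,254) and orange (287,349) and (410,360). Only the one at (357,258) is blue with a grey neck and foot, so it is the one meant. Its knob is at (405,269). The cap is in the tray at (200,257). The cradle is at (218,142), the cup at (303,137) and the fob at (432,162).

```bash
python3 - <<'E'
s=open('h.py').read()
s=s.replace("def grab","from scipy.spatial.transform import Rotation as Ro\ndef grab").replace("f['s']=s;","f['s']=s\n    if 'rotation' in f: f['rotation']=Ro.from_euler('xyz',f['rotation']).as_matrix()\n   ")
s+='''
def cl(P,m):
    q=P[m]; q=q[~np.isnan(q[:,0])]; return q
def wpts(f):
    v,u=np.mgrid[:480,:640]; z=f['z_map']; x=(u-f['cx'])/f['fx']; y=(v-f['cy'])/f['fy']
    r_=np.hypot(x,y)+1e-9; t=np.tan(r_)/r_
    c=np.stack([x*t*z,-y*t*z,-z],-1); T=f['T_tool_cam']
    R=Ro.from_euler('xyz',f['s']['tcp_rot']).as_matrix()
    P=(c@T[:3,:3].T+T[:3,3])@R.T+f['s']['eef_pos']; P[z==0]=np.nan; return P
def wplane(f,u,v,z):
    x=(u-f['cx'])/f['fx']; y=(v-f['cy'])/f['fy']; r_=np.hypot(x,y)+1e-9
    c=np.array([x*np.sin(r_)/r_,-y*np.sin(r_)/r_,-np.cos(r_)]); T=f['T_tool_cam']
    R=Ro.from_euler('xyz',f['s']['tcp_rot']).as_matrix()
    d=R@T[:3,:3]@c; o=R@T[:3,3]+f['s']['eef_pos']; return o+d*(z-o[2])/d[2]
def axis(q):
    c=q[:,:2].mean(0); w,V=np.linalg.eigh(np.cov((q[:,:2]-c).T)); a=V[:,1]; return c,np.degrees(np.arctan2(a[1],a[0])),np.sqrt(w)
'''
open('h.py','w').write(s)
E
python3 - <<'E'
from h import *
f=grab('top'); P=pts(f); v,u=np.mgrid[:480,:640]
def box(a,b,c,d): return (u>=a)&(u<c)&(v>=b)&(v<d)
z=P[...,2]
print('table z',np.nanmedian(z[300:320,150:250]))
q=cl(P,box(385,250,425,290)&(z>50)); print('knob',axis(q),q[:,2].max(),len(q))
q=cl(P,box(165,220,235,290)&(z>35)); print('cap bar',axis(q),np.median(q[:,2]),len(q))
q=cl(P,box(325,225,380,292)&(z>70)); print('neck',axis(q),np.median(q[:,2]),len(q), (q[:,:2].min(0)+q[:,:2].max(0))/2)
hsv=cv2.cvtColor(f['img'],cv2.COLOR_BGR2HSV)
m=(hsv[...,0]>100)&(hsv[...,0]<125)&(hsv[...,1]>120)&box(325,225,385,292)
c=max(cv2.findContours(m.astype('uint8'),0,2)[0],key=cv2.contourArea)
w=np.array([plane(f,*p[0],50)[:2] for p in c],np.float32); print('boxrect',cv2.minAreaRect(w))
c1=cv2.resize(f['img'][215:300,325:435],None,fx=5,fy=5,interpolation=cv2.INTER_CUBIC)
c2=cv2.resize(f['img'][220:293,160:240],None,fx=5,fy=5,interpolation=cv2.INTER_CUBIC)
o=np.zeros((425,800,3),'uint8'); o[:,:550]=c1; o[:365,550:]=c2[:,75:325]; cv2.imwrite('pics/crop.png',o)
E
```

```text
table z -0.5707092239342728
knob (array([ 508.34321213, -176.82869917]), np.float64(70.90042110178013), array([ 3.71527366, 10.45137075])) 71.73270512191698 123
cap bar (array([525.91482312, 246.49691574]), np.float64(75.60938328505155), array([ 4.0970027 , 16.83362835])) 51.8091300180356 196
neck (array([528.42335251, -74.69548604]), np.float64(93.28850998455697), array([17.96197958, 19.88581964])) 78.8016228719946 749 [529.00339128 -74.69614198]
boxrect ((498.2762756347656, -68.31498718261719), (74.33625030517578, 45.52042007446289), 77.21953582763672)
```

View pics/crop.png

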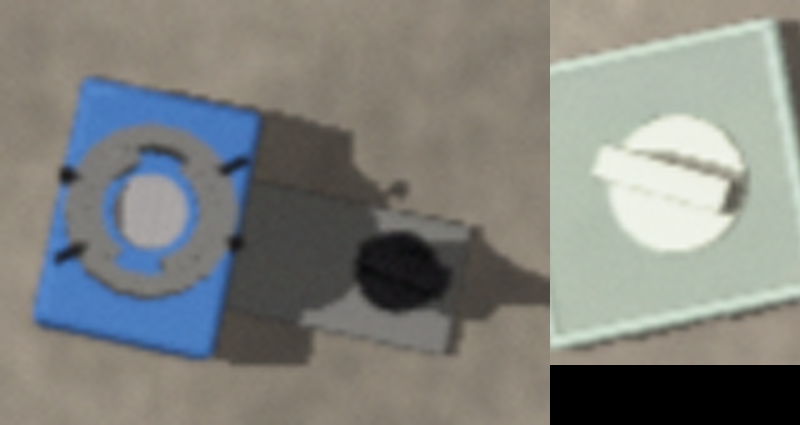

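The crop confirms the blue box, with slots along roughly image-up, ribs, studs and the knob bar, and shows the cap bar in the tray. I'll move to hover over the knob.

>>> apply_moves([
  {"claw": -1,"delta_pos": [-3.84,-4.29,0.53],"yaw": 0},
  {"claw": -1,"delta_pos": [-3.84,-4.29,0.53],"yaw": 0},
  {"claw": -1,"delta_pos": [-3.84,-4.29,0.53],"yaw": 0},
  {"claw": -1,"delta_pos": [-3.84,-4.29,0.53],"yaw": 0},
  {"claw": -1,"delta_pos": [-3.84,-4.29,0.53],"yaw": 0},
  {"claw": -1,"delta_pos": [-3.84,-4.29,0.53],"yaw": 0},
  {"claw": -1,"delta_pos": [-3.84,-4.29,0.53],"yaw": 0},
])

```text
clock: 1.08
eef_pos: [370.5, 199.8, 367.6]
tcp_rot: [3.141, 0.0, 2.761]
contact_force: [1.5, 0.6, -0.4]
opening: 0.998
grasp_force: 0.0
```

>>> apply_moves([
  {"claw": -1,"delta_pos": [-3.84,-4.29,0.53],"yaw": 0},
  {"claw": -1,"delta_pos": [-3.84,-4.29,0.53],"yaw": 0},
  {"claw": -1,"delta_pos": [-3.84,-4.29,0.53],"yaw": 0},
  {"claw": -1,"delta_pos": [-3.84,-4.29,0.53],"yaw": 0},
  {"claw": -1,"delta_pos": [-3.84,-4.29,0.53],"yaw": 0},
  {"claw": -1,"delta_pos": [-3.84,-4.29,0.53],"yaw": 0},
  {"claw": -1,"delta_pos": [-3.84,-4.29,0.53],"yaw": 0},
])

```text
clock: 1.95
eef_pos: [508.5, -179.2, 330.3]
tcp_rot: [3.141, 0.0, 2.76]
contact_force: [1.2, 0.9, -0.5]
opening: 1.0
grasp_force: 0.0
```

>>> apply_moves([
  {"claw": -1,"delta_pos": [0,0,0],"yaw": 0.18},
  {"claw": -1,"delta_pos": [0,0,0],"yaw": 0.18},
  {"claw": -1,"delta_pos": [0,0,0],"yaw": 0.18},
  {"claw": -1,"delta_pos": [0,0,0],"yaw": 0.18},
  {"claw": -1,"delta_pos": [0,0,0],"yaw": 0.18},
  {"claw": -1,"delta_pos": [0,0,0],"yaw": 0.18},
  {"claw": -1,"delta_pos": [0,0,0],"yaw": 0.18},
  {"claw": -1,"delta_pos": [0,0,0],"yaw": 0.18},
])

```text
clock: 2.95
eef_pos: [508.1, -177.1, 330.4]
tcp_rot: [-3.141, 0.0, 1.315]
contact_force: [-0.3, -0.7, -0.1]
opening: 0.999
grasp_force: 0.0
```

>>> apply_moves([
  {"claw": -1,"delta_pos": [0,0,0],"yaw": 0.08},
  {"claw": -1,"delta_pos": [0,0,0],"yaw": 0},
])

```text
clock: 3.2
eef_pos: [508.1, -177.1, 330.4]
tcp_rot: [-3.141, -0.0, 1.241]
contact_force: [-0.0, -0.4, -0.1]
opening: 1.0
grasp_force: 0.0
```

```bash
cat > look.py <<'E'
import sys
from h import *
f=grab('wrist'); cv2.imwrite(f'pics/{sys.argv[1]}.png',f['img']); P=wpts(f); z=P[...,2]
print(f['s']['clock'],f['s']['eef_pos'],f['s']['tcp_rot'])
def near(c,R,zl,zh):
    return cl(P,(np.hypot(P[...,0]-c[0],P[...,1]-c[1])<R)&(z>zl)&(z<zh))
def rep(n,q):
    if len(q)>20: print(n,axis(q),len(q),'minrect',cv2.minAreaRect(q[:,:2].astype('float32')),'z',np.percentile(q[:,2],[5,50,95]))
rep('knob',near((508,-177),28,55,80)); rep('neck',near((528,-75),60,74,82.5)); rep('ribs',near((528,-75),60,82.5,95))
rep('cap',near((526,246),45,40,65))
E
python3 look.py w1
```

```text
3.2 [ 508.10583765 -177.14671828  330.40715973] [-3.14141786e+00 -2.88210299e-05  1.24142534e+00]
knob (array([ 507.6715412 , -175.97204108]), np.float64(69.57215286416978), array([ 3.26567503, 10.86047529])) 953 minrect ((507.2332763671875, -177.2247772216797), (36.29450607299805, 12.026447296142578), 68.531005859375) z [61.87432321 66.73651975 67.90514689]
neck (array([526.91776517, -74.60742378]), np.float64(72.46516340039811), array([19.16302847, 20.14608125])) 6505 minrect ((527.0732421875, -74.3962631225586), (74.78414916992188, 68.58145141601562), 87.75807189941406) z [79.22894297 80.83462863 81.98763531]
ribs (array([527.86193995, -74.56060348]), np.float64(99.01475641715548), array([16.10897922, 31.76196576])) 563 minrect ((526.7161254882812, -74.48603820800781), (74.91053771972656, 65.5445556640625), 87.85246276855469) z [82.58733095 83.86889149 85.1196669 ]
```

View pics/w1.png

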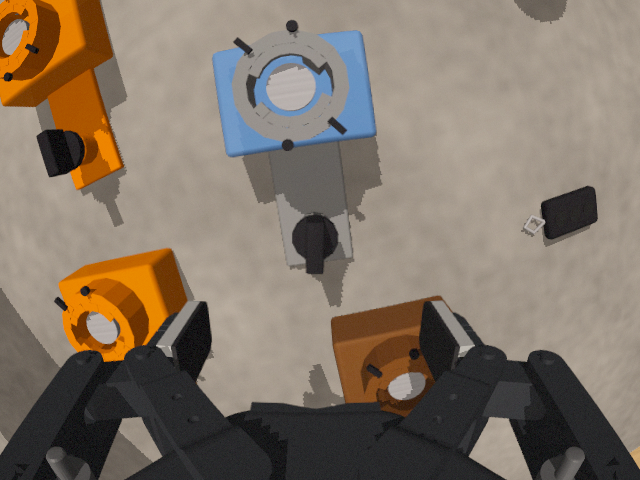

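The wrist view shows the knob bar at about (315,245) within the fingers' line, the blue box's neck at (291,88), and free space for the fingers. I'll descend, grip and press.

>>> apply_moves([
  {"claw": -1,"delta_pos": [0,0,4],"yaw": 0.035},
  {"claw": -1,"delta_pos": [0,0,4],"yaw": 0},
  {"claw": -0.3,"delta_pos": [0,0,3.1],"yaw": 0},
  {"claw": 1,"delta_pos": [0,0,0],"yaw": 0},
  {"claw": 1,"delta_pos": [0,0,0],"yaw": 0},
  {"claw": 1,"delta_pos": [0,0,0],"yaw": 0},
  {"claw": 1,"delta_pos": [0,0,0],"yaw": 0},
  {"claw": 1,"delta_pos": [0,0,0],"yaw": 0},
], grip_force=60)

```text
clock: 4.25
eef_pos: [508.2, -177.1, 220.3]
tcp_rot: [3.141, -0.0, 1.206]
contact_force: [-3.2, 3.3, 4.8]
opening: 0.12
grasp_force: 62.0
```

>>> apply_moves([
  {"claw": 1,"delta_pos": [0,0,0],"yaw": 0},
  {"claw": 1,"delta_pos": [0,0,0],"yaw": 0},
])

```text
clock: 4.5
eef_pos: [508.2, -177.1, 219.7]
tcp_rot: [3.141, -0.0, 1.206]
contact_force: [-2.4, 1.7, 4.3]
opening: 0.124
grasp_force: 62.0
```

Gripped. Now I'll press in.

>>> apply_moves([
  {"claw": 1,"delta_pos": [0,0,0.2],"yaw": 0},
  {"claw": 1,"delta_pos": [0,0,0.2],"yaw": 0},
  {"claw": 1,"delta_pos": [0,0,0.2],"yaw": 0},
  {"claw": 1,"delta_pos": [0,0,0.0],"yaw": 0},
  {"claw": 1,"delta_pos": [0,0,0.0],"yaw": 0},
])

```text
clock: 5.12
eef_pos: [508.4, -177.2, 215.8]
tcp_rot: [3.141, -0.0, 1.206]
contact_force: [-11.1, 5.6, 37.6]
opening: 0.125
grasp_force: 66.8
```

The force jumped to 37 N, well above the 5 N stiction, so the knob is at its bottom. Now I'll turn clockwise.

>>> apply_moves([
  {"claw": 1,"delta_pos": [0,0,-0.1],"yaw": 0.12},
  {"claw": 1,"delta_pos": [0,0,0],"yaw": 0.12},
  {"claw": 1,"delta_pos": [0,0,0],"yaw": 0.12},
  {"claw": 1,"delta_pos": [0,0,0.0],"yaw": 0.12},
  {"claw": 1,"delta_pos": [0,0,0.0],"yaw": 0.12},
  {"claw": 1,"delta_pos": [0,0,0.0],"yaw": 0.12},
  {"claw": 1,"delta_pos": [0,0,0.0],"yaw": 0.12},
])

```text
clock: 6.0
eef_pos: [508.7, -177.7, 216.0]
tcp_rot: [3.14, -0.001, 0.362]
contact_force: [-6.0, 1.0, 22.6]
opening: 0.123
grasp_force: 64.6
```

```bash
python3 -c "
from rig import r
s=r.sense();print(s['tcp_rot'],s['wrist_torque'],s['contact_force'],s['eef_pos'])"
```

```text
[ 3.13971791e+00 -1.16039037e-03  3.62233550e-01] [-0.240128    1.14165369  0.05154115] [-6.04656835  1.02879163 22.6241368 ] [ 508.74046019 -177.71611647  215.99401349]
```

>>> apply_moves([
  {"claw": 1,"delta_pos": [0,0,0],"yaw": 0.06},
  {"claw": 1,"delta_pos": [0,0,0],"yaw": 0.06},
  {"claw": 1,"delta_pos": [0,0,0],"yaw": 0.06},
])

```text
clock: 6.38
eef_pos: [508.8, -177.9, 216.0]
tcp_rot: [3.14, -0.001, 0.184]
contact_force: [-6.6, -1.1, 23.5]
opening: 0.12
grasp_force: 64.6
```

```bash
python3 -c "
from rig import r
s=r.sense();print(s['tcp_rot'],s['wrist_torque'],s['contact_force'],s['eef_pos'])"
```

```text
[ 3.13963513e+00 -1.48519500e-03  1.84359550e-01] [-0.37394442  1.21963782  0.01272862] [-6.64284015 -1.12835182 23.53765549] [ 508.76705088 -177.87400973  216.00881811]
```

>>> apply_moves([
  {"claw": 1,"delta_pos": [0,0,0],"yaw": 0.04},
  {"claw": 1,"delta_pos": [0,0,0],"yaw": 0.04},
])

```text
clock: 6.62
eef_pos: [508.8, -177.9, 216.0]
tcp_rot: [3.139, -0.001, 0.107]
contact_force: [-6.5, 0.3, 23.1]
opening: 0.125
grasp_force: 67.8
```

```bash
python3 -c "
from rig import r
s=r.sense();print(s['tcp_rot'],s['wrist_torque'],s['contact_force'],s['eef_pos'])"
```

```text
[ 3.13932767e+00 -1.44614664e-03  1.06785020e-01] [-0.29720558  1.11716486  1.0653832 ] [-6.45719075  0.34354209 23.11026049] [ 508.78572951 -177.87961357  216.00915752]
```

The torque about the tool axis jumped to 1.07 N m, so the knob is at its stop after 1.10 rad of turn. I'll release, lift and look.

>>> apply_moves([
  {"claw": 0.2,"delta_pos": [0,0,0],"yaw": 0},
  {"claw": 0.2,"delta_pos": [0,0,0],"yaw": 0},
  {"claw": 0.2,"delta_pos": [0,0,-3],"yaw": 0},
  {"claw": -1,"delta_pos": [0,0,-4.5],"yaw": 0},
  {"claw": -1,"delta_pos": [0,0,-4],"yaw": 0},
  {"claw": -1,"delta_pos": [0,0,0],"yaw": 0},
])

```text
clock: 7.38
eef_pos: [509.3, -177.6, 332.2]
tcp_rot: [3.139, -0.005, 0.106]
contact_force: [0.2, 0.3, -0.5]
opening: 0.988
grasp_force: 0.0
```

```bash
python3 look.py w2
```

```text
7.375 [ 509.31280331 -177.58334312  332.15718187] [ 3.13909118 -0.00516844  0.10594266]
knob (array([ 508.5252261 , -177.29877033]), np.float64(-168.6321937063995), array([ 3.38373325, 10.55149784])) 893 minrect ((507.39227294921875, -177.46316528320312), (35.65975570678711, 12.222342491149902), 11.54152774810791) z [60.14025304 61.761645   62.87252389]
neck (array([528.02494957, -76.20966114]), np.float64(97.32446232080306), array([19.27720774, 20.33808005])) 5231 minrect ((527.5643920898438, -77.5575180053711), (68.50837707519531, 75.69375610351562), 9.455920219421387) z [77.19271796 80.8108405  81.94163286]
ribs (array([528.585017  , -79.17328579]), np.float64(97.71638246949955), array([16.13897949, 31.46220734])) 450 minrect ((529.0687255859375, -74.80746459960938), (75.35921478271484, 60.57569885253906), 87.3930892944336) z [82.59492801 83.84074594 84.97533611]
```

The knob top dropped 5 mm and turned 58° to 11.5°, which agrees with the stop. I'll hover over the neck and rotate for the cap grasp.

>>> apply_moves([
  {"claw": -1,"delta_pos": [1.47,-5,0],"yaw": 0},
  {"claw": -1,"delta_pos": [1.47,-5,0],"yaw": 0},
  {"claw": -1,"delta_pos": [0,0,0],"yaw": -0.173},
  {"claw": -1,"delta_pos": [0,0,0],"yaw": -0.173},
  {"claw": -1,"delta_pos": [0,0,0],"yaw": -0.173},
  {"claw": -1,"delta_pos": [0,0,0],"yaw": -0.173},
  {"claw": -1,"delta_pos": [0,0,0],"yaw": -0.173},
  {"claw": -1,"delta_pos": [0,0,0],"yaw": -0.173},
])

```text
clock: 8.43
eef_pos: [526.3, -74.5, 327.5]
tcp_rot: [-3.139, 0.001, 1.15]
contact_force: [0.8, 0.2, 0.0]
opening: 1.004
grasp_force: 0.0
```

>>> apply_moves([
  {"claw": -1,"delta_pos": [0,0,0],"yaw": -0.173},
  {"claw": -1,"delta_pos": [0,0,0],"yaw": 0},
])

```text
clock: 8.68
eef_pos: [526.4, -74.5, 327.9]
tcp_rot: [-3.139, 0.0, 1.316]
contact_force: [-0.3, -0.9, -0.3]
opening: 0.997
grasp_force: 0.0
```

```bash
cat > neck.py <<'E'
from h import *
import sys
f=load('wrist'); P=wpts(f); z=P[...,2]; c=np.array([527.5,-75.])
rr=np.hypot(P[...,0]-c[0],P[...,1]-c[1])
img=f['img']; dark=(img.max(-1)<60)
m=((rr>29)&(rr<46)&dark&(z>60)).astype('uint8')
n,l,st,ce=cv2.connectedComponentsWithStats(m)
for i in range(1,n):
    if st[i,4]<15: continue
    a=np.array(wplane(f,*ce[i],83))[:2]; d=a-c; q=cl(P,l==i)
    print('dark',a.round(1),'r',np.hypot(*d).round(1),'ang',np.degrees(np.arctan2(d[1],d[0])).round(1),st[i,4],ce[i].round(),'z',np.median(q[:,2]).round(1))
# outer rim circle, inner mouth: pixel contours onto z=80
g=((rr<40)&(z>76)&(z<83)).astype('uint8')
cs,h=cv2.findContours(g,cv2.RETR_CCOMP,cv2.CHAIN_APPROX_NONE)
for k in cs:
    if cv2.contourArea(k)<300: continue
    w=np.array([wplane(f,*p[0],80)[:2] for p in k],np.float32); (cx,cy),(a,b),t=cv2.fitEllipse(w); print('contour',cx,cy,a,b)
    r0=np.hypot(*(w-[cx,cy]).T)
    d=w-[cx,cy]; s=r0>22
    if a<60 : A=np.degrees(np.arctan2(d[s,1],d[s,0])); print('slots',np.sort(A)[[0,-1]], 'double',np.degrees(np.angle(np.exp(2j*np.radians(A)).mean()))/2)
x0,y0=[int(v) for v in (f['cx'],f['cy'])]
E
python3 look.py w3; python3 neck.py
```

```text
8.675 [526.40528653 -74.54437343 327.85424296] [-3.13909376e+00  2.69864892e-04  1.31567154e+00]
knob (array([ 507.72930051, -175.62135638]), np.float64(-169.87403170502392), array([ 3.80706327, 10.50726534])) 764 minrect ((507.2286071777344, -177.07962036132812), (36.002403259277344, 13.2787446975708), 10.318711280822754) z [56.22328713 61.40094014 62.74541818]
neck (array([527.12641533, -73.1693407 ]), np.float64(75.91651020779777), array([19.17250834, 20.30242899])) 6018 minrect ((527.0010375976562, -72.80776977539062), (72.02737426757812, 68.99440002441406), 87.05743408203125) z [78.52370922 80.76092175 81.84202311]
ribs (array([527.13018587, -71.0556749 ]), np.float64(98.46219085317998), array([15.7187675 , 32.48165786])) 492 minrect ((528.198486328125, -74.50308227539062), (75.19507598876953, 59.55558776855469), 87.6958236694336) z [82.69531925 83.79572415 84.89060461]
dark [539.9 -40.7] r 36.4 ang 70.2 109 [325. 198.] z 83.8
dark [509.2 -42.2] r 37.5 ang 119.1 128 [275. 213.] z 83.8
dark [ 545.1 -106.6] r 36.2 ang -60.8 121 [358. 296.] z 83.8
dark [ 389.6 -170.5] r 167.7 ang -145.3 7643 [180. 407.] z 238.3
dark [ 602.  -209.3] r 153.5 ang -61.0 6736 [455. 392.] z 233.3
dark [ 514.2 -107.9] r 35.5 ang -112.0 90 [312. 309.] z 83.8
contour 527.0247192382812 -74.8210220336914 67.9011001586914 69.48889923095703
contour 527.2821044921875 -73.73367309570312 35.324554443359375 49.780670166015625
slots [-178.50609425  179.7016014 ] double -11.63796896572612
```

View pics/w3.png

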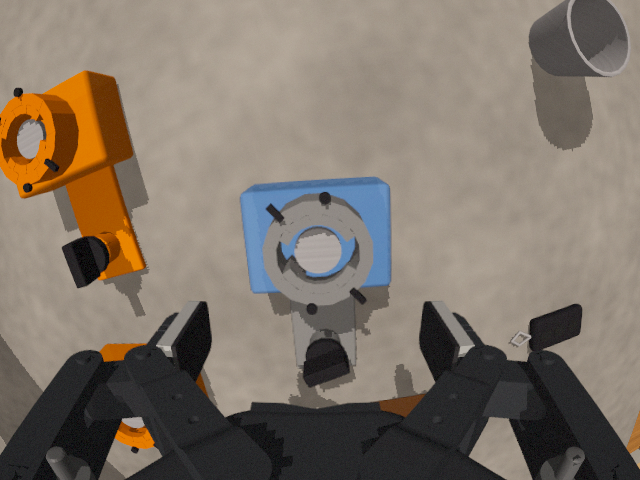

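Slots lie at −10.9°, ribs at −60.9°, and the neck centre is (527.1, −74.4), from studs and ribs that agree within 0.2 mm. The picture shows the neck at (318,250), ribs at (275,213) and (358,296), and studs at (325,198) and (312,309). Next I'll go to the cap.

>>> apply_moves([
  {"claw": -1,"delta_pos": [5.18,-1.35,0],"yaw": 0},
  {"claw": -1,"delta_pos": [5.18,-1.35,0],"yaw": 0},
  {"claw": -1,"delta_pos": [5.18,-1.35,0],"yaw": 0},
  {"claw": -1,"delta_pos": [5.18,-1.35,0],"yaw": 0},
  {"claw": -1,"delta_pos": [5.18,-1.35,0],"yaw": 0},
  {"claw": -1,"delta_pos": [5.18,-1.35,0],"yaw": 0},
  {"claw": -1,"delta_pos": [0,0,0],"yaw": 0},
])

```text
clock: 9.6
eef_pos: [526.2, 249.8, 328.8]
tcp_rot: [-3.141, -0.0, 1.317]
contact_force: [-0.1, -0.3, -0.2]
opening: 0.995
grasp_force: 0.0
```

```bash
python3 look.py w4
python3 - <<'E'
from h import *
f=load('wrist'); P=wpts(f); z=P[...,2]
rr=np.hypot(P[...,0]-526,P[...,1]-246)
print([ (int(a),int(n)) for n,a in zip(*np.histogram(z[rr<50],bins=range(-4,64,3)))])
for zl,zh in((22,31),(46,60)):
    q=cl(P,(rr<50)&(z>zl)&(z<zh)); print(cv2.minAreaRect(q[:,:2].astype('float32')),np.median(q[:,2]),cv2.minEnclosingCircle(q[:,:2].astype('float32')))
E
```

```text
9.6 [526.2162213  249.75159131 328.77006234] [-3.14135660e+00 -4.93966949e-04  1.31659587e+00]
cap (array([525.21045638, 251.29130958]), np.float64(74.74196658065367), array([ 4.07031958, 16.47923637])) 1624 minrect ((525.00830078125, 249.1891326904297), (55.861778259277344, 14.487265586853027), 75.10833740234375) z [51.71269739 53.26134182 54.35092645]
[(-4, 0), (-1, 0), (2, 620), (5, 5733), (8, 91), (11, 129), (14, 250), (17, 1), (20, 12), (23, 91), (26, 2777), (29, 43), (32, 14), (35, 7), (38, 15), (41, 17), (44, 4), (47, 20), (50, 525), (53, 1054), (56, 2), (59, 0)]
((525.26953125, 249.9033966064453), (56.26102066040039, 55.620521545410156), 75.41859436035156) 27.382402926089156 ((524.9918212890625, 249.28924560546875), 29.107675552368164)
((525.00830078125, 249.1891326904297), (55.861778259277344, 14.487265586853027), 75.10833740234375) 53.27350657007929 ((525.0299682617188, 249.1727294921875), 28.345640182495117)
```

View pics/w4.png

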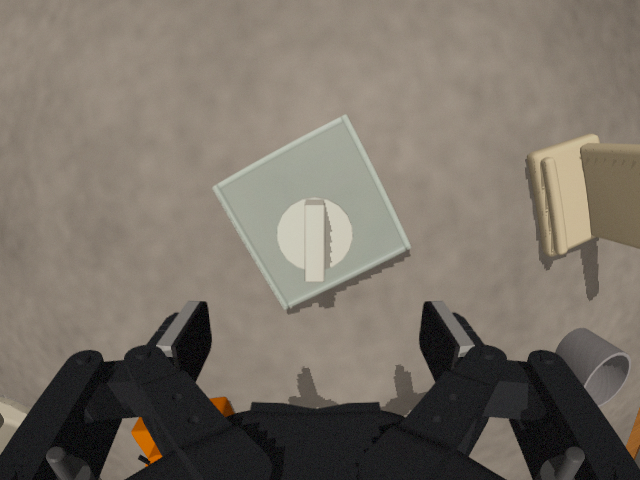

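The wrist view shows the cap bar at (315,242) in the tray, aligned with the tool. The cradle is at (590,195) and the cup at (595,365), both clear. Descend and grip.

>>> apply_moves([
  {"claw": -1,"delta_pos": [-0.09,-0.1,4.5],"yaw": 0.006},
  {"claw": -1,"delta_pos": [0,0,4.5],"yaw": 0},
  {"claw": -0.3,"delta_pos": [0,0,3.6],"yaw": 0},
  {"claw": 1,"delta_pos": [0,0,0],"yaw": 0},
  {"claw": 1,"delta_pos": [0,0,0],"yaw": 0},
  {"claw": 1,"delta_pos": [0,0,0],"yaw": 0},
  {"claw": 1,"delta_pos": [0,0,0],"yaw": 0},
  {"claw": 1,"delta_pos": [0,0,0],"yaw": 0},
], grip_force=80)

```text
clock: 10.65
eef_pos: [526.0, 246.1, 205.1]
tcp_rot: [3.139, -0.001, 1.311]
contact_force: [0.1, -1.5, 8.2]
opening: 0.141
grasp_force: 82.0
```

>>> apply_moves([
  {"claw": 1,"delta_pos": [0,0,0],"yaw": 0},
  {"claw": 1,"delta_pos": [0,0,0],"yaw": 0},
])

```text
clock: 10.9
eef_pos: [526.0, 246.1, 205.0]
tcp_rot: [3.14, -0.001, 1.311]
contact_force: [0.6, -1.2, 7.6]
opening: 0.145
grasp_force: 82.0
```

>>> apply_moves([
  {"claw": 1,"delta_pos": [0,0,-2],"yaw": 0},
  {"claw": 1,"delta_pos": [0,0,-4],"yaw": 0},
  {"claw": 1,"delta_pos": [0,0,-3],"yaw": 0},
  {"claw": 1,"delta_pos": [0,0,0],"yaw": 0},
  {"claw": 1,"delta_pos": [0,0,0],"yaw": 0},
])

```text
clock: 11.52
eef_pos: [524.9, 245.8, 293.1]
tcp_rot: [-3.141, 0.0, 1.311]
contact_force: [-0.2, 0.1, -0.4]
opening: 0.142
grasp_force: 81.0
```

```bash
python3 look.py w5
python3 - <<'E'
from h import *
f=load('wrist'); P=wpts(f); z=P[...,2]; t=f['s']['eef_pos']
rr=np.hypot(P[...,0]-t[0],P[...,1]-t[1]); im=f['img'].astype(int); wh=(im.min(-1)>130)
dz=t[2]-z
print([(int(a),int(n)) for n,a in zip(*np.histogram(dz[(rr<60)&wh],bins=range(100,200,3)))])
R=Ro.from_euler('xyz',f['s']['tcp_rot']).as_matrix()
for a,b in((142,160),(172,182)):
    q=cl(P,(rr<50)&wh&(dz>a)&(dz<b))
    if len(q)<9: continue
    q=(q-t)@R; x=q[:,:2].astype('float32'); print(a,len(q),x.min(0),x.max(0),cv2.minAreaRect(x),cv2.minEnclosingCircle(x),np.median(q[:,2]))
E
python3 -c "
import cv2;i=cv2.imread('pics/w5.png');cv2.imwrite('pics/w5c.png',cv2.resize(i[220:470,160:480],None,fx=2,fy=2))"
```

```text
11.525 [524.92602828 245.81420642 293.09799789] [-3.14127919e+00  2.52975325e-04  1.31081833e+00]
[(100, 0), (103, 0), (106, 0), (109, 0), (112, 0), (115, 0), (118, 0), (121, 0), (124, 0), (127, 0), (130, 0), (133, 76), (136, 3), (139, 0), (142, 0), (145, 0), (148, 392), (151, 3478), (154, 96), (157, 80), (160, 92), (163, 105), (166, 73), (169, 58), (172, 64), (175, 2959), (178, 1570), (181, 84), (184, 1), (187, 0), (190, 0), (193, 0), (196, 0)]
142 4046 [-24.649588 -13.154566] [31.028465 12.216368] ((4.103578567504883, -1.7117176055908203), (54.61315155029297, 25.008317947387695), 9.896332740783691) ((3.202548027038574, -0.199601411819458), 28.366809844970703) 151.77776052992255
172 4648 [-10.363915 -29.180662] [31.462643 27.903858] ((10.691780090332031, -0.7156753540039062), (57.06400680541992, 41.56137466430664), 89.37811279296875) ((2.837231159210205, -0.5353312492370605), 29.0488338470459) 177.7439069340196
```

View pics/w5c.png

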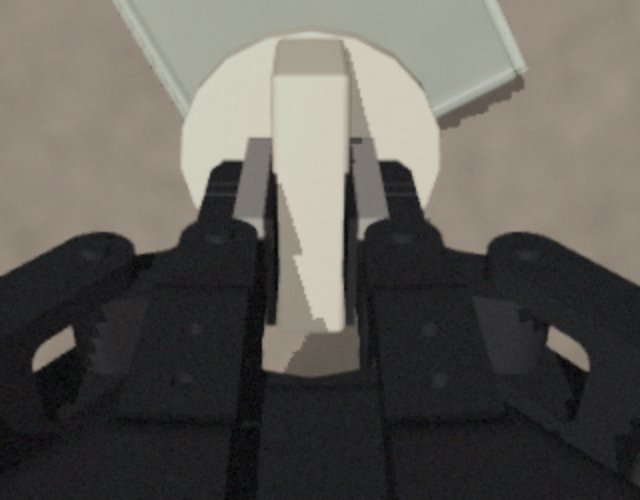

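The cap is gripped, and its axis sits +3.1 mm along tool x from the TCP axis with its underside 199 mm ahead. I'll carry it above the neck and turn it to the slots.

>>> apply_moves([
  {"claw": 1,"delta_pos": [-5.135,1.458,-0.25],"yaw": 0},
  {"claw": 1,"delta_pos": [-5.135,1.458,-0.25],"yaw": 0},
  {"claw": 1,"delta_pos": [-5.135,1.458,-0.25],"yaw": 0},
  {"claw": 1,"delta_pos": [-5.135,1.458,-0.25],"yaw": 0},
  {"claw": 1,"delta_pos": [-5.135,1.458,0],"yaw": 0},
  {"claw": 1,"delta_pos": [-5.135,1.458,0],"yaw": 0},
  {"claw": 1,"delta_pos": [0,0,0],"yaw": -0.164},
  {"claw": 1,"delta_pos": [0,0,0],"yaw": -0.164},
])

```text
clock: 12.58
eef_pos: [530.1, -75.2, 302.0]
tcp_rot: [-3.139, -0.001, 1.642]
contact_force: [-0.1, 0.5, -1.1]
opening: 0.138
grasp_force: 80.9
```

>>> apply_moves([
  {"claw": 1,"delta_pos": [0,0,0],"yaw": -0.164},
  {"claw": 1,"delta_pos": [0,0,0],"yaw": -0.164},
  {"claw": 1,"delta_pos": [0,0,0],"yaw": -0.164},
  {"claw": 1,"delta_pos": [0,0,0],"yaw": -0.164},
  {"claw": 1,"delta_pos": [0,0,0],"yaw": -0.164},
  {"claw": 1,"delta_pos": [0,0,0],"yaw": -0.164},
  {"claw": 1,"delta_pos": [0,0,0],"yaw": -0.164},
  {"claw": 1,"delta_pos": [0,0,0],"yaw": -0.164},
])

```text
clock: 13.58
eef_pos: [530.2, -74.2, 302.1]
tcp_rot: [-3.141, -0.002, 2.956]
contact_force: [-0.1, 0.5, -1.0]
opening: 0.142
grasp_force: 80.9
```

>>> apply_moves([
  {"claw": 1,"delta_pos": [0,0,0],"yaw": 0},
  {"claw": 1,"delta_pos": [0,0,0],"yaw": 0},
  {"claw": 1,"delta_pos": [0,0,0],"yaw": 0},
])

```text
clock: 13.95
eef_pos: [530.6, -74.3, 303.2]
tcp_rot: [-3.142, -0.0, 2.949]
contact_force: [0.7, 0.3, -0.6]
opening: 0.143
grasp_force: 80.9
```

```bash
cat > cap.py <<'E'
from h import *
f=grab('wrist'); P=wpts(f); z=P[...,2]; t=f['s']['eef_pos']
rr=np.hypot(P[...,0]-t[0],P[...,1]-t[1]); im=f['img'].astype(int); wh=(im.min(-1)>130); dz=t[2]-z
R=Ro.from_euler('xyz',f['s']['tcp_rot']).as_matrix()
q=cl(P,(rr<50)&wh&(dz>172)&(dz<182)); x=(q-t)@R; print('flange in tool',cv2.minEnclosingCircle(x[:,:2].astype('float32'))[0],'dz',np.median(x[:,2]),'flange world z',np.median(q[:,2]))
print('flange world',cv2.minEnclosingCircle(q[:,:2].astype('float32')))
q=cl(P,(rr<50)&wh&(dz>148)&(dz<155)); print('bar world',cv2.minAreaRect(q[:,:2].astype('float32')))
print(f['s'])
E
python3 cap.py; python3 neck.py
```

```text
flange in tool (2.589761972427368, 0.26937058568000793) dz 177.6751495198768 flange world z 125.54623185888016
flange world ((528.0245361328125, -73.50541687011719), 29.154462814331055)
bar world ((529.3486328125, -67.16856384277344), (26.721284866333008, 56.99411392211914), 79.32254791259766)
{'clock': 13.95, 'qpos': array([-1.41872427e-01,  3.39458179e-01,  1.91383229e+00, -2.40728405e-05,
        8.88754803e-01, -1.51984693e+00]), 'qvel': array([-2.55164703e-04, -3.82454446e-03, -1.09386675e-03, -3.37430046e-04,
        5.54251382e-05, -9.66266654e-03]), 'joint_efforts': array([ 1.39154949e-03, -5.32311702e+01, -2.78699434e+01, -1.55688749e-04,
        6.07124908e-03,  4.16541891e-02]), 'eef_pos': array([530.59601624, -74.27406932, 303.21534065]), 'tcp_rot': array([-3.14155095e+00, -4.51075717e-04,  2.94878600e+00]), 'contact_force': array([ 0.65710183,  0.31534266, -0.58108812]), 'wrist_torque': array([-0.06817002, -0.03862231, -0.01365054]), 'grasp_force': 80.87700247764587, 'opening': 0.14300023937042014}
dark [508.7 -42.5] r 37.6 ang 120.0 168 [365. 221.] z 83.9
dark [ 513.8 -107.9] r 35.7 ang -112.5 132 [247. 253.] z 83.7
dark [538.9 -39.6] r 37.2 ang 72.2 50 [378. 273.] z 83.9
dark [ 619.  -202.2] r 156.7 ang -54.3 9655 [164. 412.] z 203.5
dark [654.6   1.9] r 148.5 ang 31.2 9208 [454. 410.] z 200.8
contour 529.6802978515625 -74.50101470947266 67.6797866821289 68.5611572265625
```

The cap axis is within 0.9 mm of the neck and aligned to the slots. I'll nudge it and descend in steps.

>>> apply_moves([
  {"claw": 1,"delta_pos": [0.04,-0.06,1.0],"yaw": 0},
  {"claw": 1,"delta_pos": [0,0,0.8],"yaw": 0},
  {"claw": 1,"delta_pos": [0,0,0.6],"yaw": 0},
  {"claw": 1,"delta_pos": [0,0,0.5],"yaw": 0},
  {"claw": 1,"delta_pos": [0,0,0.3],"yaw": 0},
  {"claw": 1,"delta_pos": [0,0,0],"yaw": 0},
])

```text
clock: 14.75
eef_pos: [530.1, -74.8, 271.4]
tcp_rot: [-3.142, -0.0, 2.951]
contact_force: [-0.3, 0.3, 0.6]
opening: 0.142
grasp_force: 81.0
```

The underside is 8 mm below the rim with no contact, so the lugs are in the slots. Now I'll press to flush.

>>> apply_moves([
  {"claw": 1,"delta_pos": [0,0,0.3],"yaw": 0},
  {"claw": 1,"delta_pos": [0,0,0.3],"yaw": 0},
  {"claw": 1,"delta_pos": [0,0,0.2],"yaw": 0},
  {"claw": 1,"delta_pos": [0,0,0.1],"yaw": 0},
  {"claw": 1,"delta_pos": [0,0,0],"yaw": 0},
  {"claw": 1,"delta_pos": [0,0,0],"yaw": 0},
])

```text
clock: 15.5
eef_pos: [530.3, -74.8, 264.5]
tcp_rot: [3.142, 0.001, 2.951]
contact_force: [-9.2, 1.6, 26.8]
opening: 0.147
grasp_force: 85.1
```

Force is 27 N with the flange seated, so it is flush. I'll ease slightly and twist clockwise, compensating for the 2.8 mm grasp offset.

>>> apply_moves([
  {"claw": 1,"delta_pos": [0,0,-0.05],"yaw": 0},
  {"claw": 1,"delta_pos": [0,-0.03,0],"yaw": 0.1},
  {"claw": 1,"delta_pos": [0,-0.03,0],"yaw": 0.1},
  {"claw": 1,"delta_pos": [0,-0.03,0],"yaw": 0.1},
  {"claw": 1,"delta_pos": [0,-0.03,0],"yaw": 0.1},
  {"claw": 1,"delta_pos": [0,-0.03,0],"yaw": 0.1},
  {"claw": 1,"delta_pos": [0,-0.03,0],"yaw": 0.1},
  {"claw": 1,"delta_pos": [0,-0.03,0],"yaw": 0.1},
], grip_force=100)

```text
clock: 16.5
eef_pos: [530.4, -76.7, 264.6]
tcp_rot: [3.139, 0.003, 2.248]
contact_force: [-0.4, 1.5, 14.9]
opening: 0.137
grasp_force: 97.7
```

```bash
python3 cap.py;python3 neck.py | grep dark
```

```text
flange in tool (8.766571044921875, 0.9441313743591309) dz 177.69935613190415 flange world z 86.85306426093331
flange world ((526.4091186523438, -69.37071990966797), 32.2109260559082)
bar world ((529.2554931640625, -74.57966613769531), (14.27083683013916, 56.75494384765625), 38.516845703125)
{'clock': 16.5, 'qpos': array([-1.46438020e-01,  3.95669586e-01,  1.93950224e+00,  1.34576947e-04,
        8.02382481e-01, -8.23503769e-01]), 'qvel': array([-0.00345347, -0.00140686,  0.00264347, -0.00143278, -0.00306873,
        0.79059239]), 'joint_efforts': array([ -0.45859231, -46.9116962 , -21.04355693,  -0.05005199,
        -0.26447908,  -1.16444584]), 'eef_pos': array([530.4352756 , -76.70313804, 264.58478748]), 'tcp_rot': array([3.13877671e+00, 2.89622983e-03, 2.24776466e+00]), 'contact_force': array([-0.4151078 ,  1.46295478, 14.88802804]), 'wrist_torque': array([0.17835221, 0.16456266, 0.16229429]), 'grasp_force': 97.68073797225952, 'opening': 0.1371393503150331}
dark [509.  -42.3] r 37.6 ang 119.5 264 [325. 211.] z 83.9
dark [539.5 -40.9] r 36.1 ang 70.6 199 [382. 253.] z 83.8
dark [ 513.8 -107.6] r 35.4 ang -112.8 190 [245. 326.] z 83.6
dark [ 510.7 -183.2] r 109.4 ang -98.8 8648 [169. 408.] z 162.9
dark [634.4 -82.3] r 107.2 ang -3.9 8745 [452. 407.] z 161.4
```

The bar is at 128.5° with no slip, and 9.4° remain to the ribs at 119.1°. I'll finish the twist with a small centring correction.

>>> apply_moves([
  {"claw": 1,"delta_pos": [0.05,-0.07,0],"yaw": 0.08},
  {"claw": 1,"delta_pos": [0.05,-0.07,0],"yaw": 0.08},
  {"claw": 1,"delta_pos": [0,0,0],"yaw": 0},
  {"claw": 1,"delta_pos": [0,0,0],"yaw": 0},
  {"claw": 1,"delta_pos": [0,0,0],"yaw": 0},
])

```text
clock: 17.18
eef_pos: [529.1, -77.0, 264.6]
tcp_rot: [3.138, 0.003, 2.091]
contact_force: [1.2, -1.5, 12.6]
opening: 0.141
grasp_force: 97.7
```

```bash
python3 cap.py|grep -v qpos;python3 neck.py | grep dark
cat > top.py <<'E'
from h import *
s=r.sense(); print({k:s[k] for k in('clock','tcp_rot','wrist_torque','qvel')}); cv2.imwrite('pics/w6.png',load('wrist')['img'])
E
python3 top.py
```

```text
flange in tool (5.463618755340576, 0.05309757962822914) dz 177.69780071298192 flange world z 86.87776444133952
flange world ((527.34130859375, -72.3971939086914), 29.888776779174805)
bar world ((528.4509887695312, -74.48885345458984), (14.374568939208984, 56.501644134521484), 30.001073837280273)
        7.99964245e-01, -6.66935839e-01]), 'qvel': array([-1.06655736e-03, -7.97034248e-04,  2.85018735e-04,  5.16798626e-05,
        4.91008275e-04,  1.06443422e-03]), 'joint_efforts': array([  0.67400264, -47.4763763 , -20.22020459,   0.17156695,
         0.38739558,  -0.09581171]), 'eef_pos': array([529.08442532, -76.98841836, 264.61847043]), 'tcp_rot': array([3.13758581, 0.00334494, 2.09061293]), 'contact_force': array([ 1.21520826, -1.45431496, 12.64208449]), 'wrist_torque': array([-0.12947119, -0.11355613, -0.11834957]), 'grasp_force': 97.7292788028717, 'opening': 0.14050233896434883}
dark [508.7 -42.3] r 37.7 ang 119.8 253 [312. 211.] z 83.8
dark [539.5 -40.8] r 36.2 ang 70.7 211 [376. 244.] z 83.8
dark [ 512.  -106.9] r 35.4 ang -115.9 74 [251. 333.] z 83.2
dark [ 494.7 -175.6] r 105.9 ang -108.1 8363 [173. 406.] z 161.9
dark [632.3 -98.4] r 107.3 ang -12.6 8776 [454. 407.] z 162.0
{'clock': 17.225, 'tcp_rot': array([3.13760792, 0.00333486, 2.09059899]), 'wrist_torque': array([-0.11944516, -0.13361588, -0.12690607]), 'qvel': array([-6.03067107e-04,  1.99352697e-04,  3.91922833e-04, -7.72488754e-04,
       -1.36699729e-05, -1.77241195e-03])}
```

View pics/w6.png

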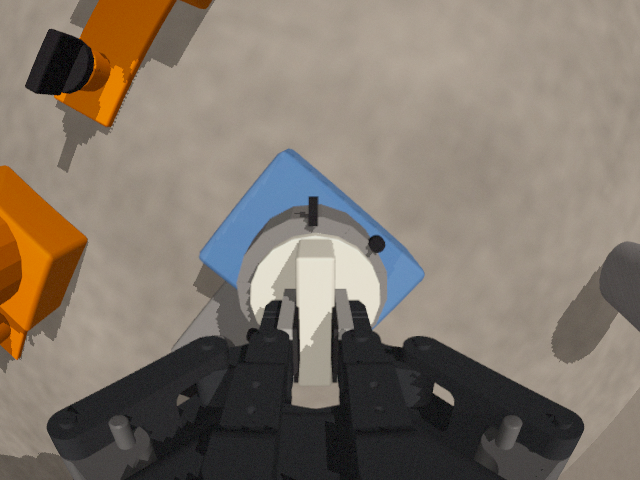

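The last picture shows the bar at (315,310) pointing at the rib at (313,211). The bar is at 120.0° against ribs at 119.1°, the flange is flush (86.1 mm once the reading's 0.7 mm bias is taken off), and a 12.6 N press holds it with a firm grip. I'm handing it in.

```bash
python3 -c "
from rig import r
print(r.sign_off())"
```

```text
the job is handed in; nothing more can be done
None
```

I handed the job in after 17 s of robot time; no verdict came back. By my measurements the screw is pushed in 5 mm and turned to its stop, and the gripper is holding the cap flush on the blue box's neck, about 1° from the half-way ribs and well short of the lock.

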